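# Switch the mosaic-chip feeder over to the empty tray

## Robot

A 6-joint arm with a two-finger parallel gripper is mounted at the origin on the work surface. World frame = base frame: x ahead of the robot, y to its left, z up, the work surface at z = 0. Lengths are in m, angles in rad, forces in N, time in s.
With the tool pointing down it reaches from about 0.25 to 0.775 m from the base axis. Payload 4 kg.
Tool frame: the origin (TCP) lies between the finger pads; the fingertips stand 25 mm ahead of it and the grasp point (between the pads) lies 6 mm ahead of it (robot.tip_reach is the distance from the TCP to the fingertips, in m); z points along the fingers, y is the line along which they close (so a half turn about z gives the same grasp; the last joint's range is limited). The gripper opens to 94 mm and grips with 3 to 60 N. Pads are 16 mm wide; open, the fingers measure 119 mm over their backs; the gripper's body (75 mm by 177 mm) begins 78 mm behind the grasp point.
Start: joints at [-1.318, 0.087, 1.371, -0, 1.684, -0.103], TCP at [0.192, -0.516, 0.231] pointing down, gripper open.
Joint ranges: [-3.1, 3.1], [-0.76, 2.03], [0.27, 2.55], [-1.08, 4.22], [0.17, 2.65], [-2.57, 2.57]. Speed limits (rad/s): [2.79, 2.79, 3.14, 3.14, 3.14, 3.14].

## Interface

Orientations are given as [roll, pitch, yaw] about the fixed x, y, z axes, in that order (R = Rz(yaw) Ry(pitch) Rx(roll)).
In Python, from bench import sensors, snapshot, camera_info, ticket, robot gives the robot as it stands.
- The arm moves only by the tool arm_command, never from a script. Its argument "plan" is a list of rows, each an object with "grip": the closure, from -1 (fully open) to 1 (shut); "slide": the shift along the tool's x, y, z normalised to -1 to 1, where 1 is 500 mm, a list of three; "spin": the turn about the tool's z normalised to -1 to 1, where 1 is 5 degrees. A call has 1 to 10 rows; each row shifts and turns the commanded pose from where the row before left it, along the tool's axes as they then stand; what a row does not reach is not made up. A row lasts 1/8 s, in which the tool goes at most 62.5 mm and 10.7 degrees, less where a joint would pass 70% of its speed; a pose out of reach is approached as far as the arm can. A call with a number of a shift or a turn outside -1 to 1 is refused whole. A call with a gripper value outside its range is refused whole. The fingers move at their own pace and stop on an object; the grip force is fixed at half the most. Time passes only in rows, so rows that do not move let the fingers close. It gives the time, the measured TCP pose, the force, the opening and the grip force at its end, in the units of the state.
- sensors.get_obs(): the state, without advancing time (a new reading comes with each control period).
- snapshot(name): name is "scene" or "top"; returns the picture (384x512x3 uint8, red, green, blue); there is no depth.
- camera_info(name): a dict with "fx", "fy", "cx", "cy" (pixels), "position" and "rotation" of the camera in the world. Camera axes: x right, y up, looking along -z (the intrinsics and any distortion apply to the point x, -y, -z); pixel columns grow to the right and rows downward; lengths in m; the calibration is good to about 2 mm. A picture is of the moment at which its call begins. camera_info takes no time and is no camera call.
- ticket.close_job(): hands the job in; it is judged then, once.
The state is a dict: "time": time; "joint_positions": joint angles; "qvel": joint speeds; "joint_torque": joint torques, N m; "tool_pos": TCP position; "ee_rot": TCP orientation; "wrist_force": force on the tool from outside, world axes, zero at the start; "wrist_torque": the same for the moment, N m; "width": finger opening in m; "finger_force": force on a finger pad.
Only numpy, scipy, OpenCV 4.12 (cv2) and the standard library are available. Lean on these libraries where they do the work, as an engineer would, in place of code of your own. Each camera call takes 0.05 s, during which the arm holds its last target. There are 200 camera calls.

## Task

The chip feeder's selector stands in its middle, closed notch. Pull the sprung knob out, turn it towards the side where the empty tray stands, and let it drop fully home into the notch on that side, which you will have to feel for. Do not let it drop in on the full tray's side, and leave the cup, the nippers and the jar where they are.

Things in the scene. Friction and masses are not known exactly. Their poses are not given: they have to be found in the camera images.
- feeder: grey bench machine, 220 mm deep (x), 170 wide (y), 160 high at the back, a steel hopper on its rear top to 188 mm, a steel spout on each side. Fixed. Origin: centre of its footprint on the bench; +x to its back (hopper), +y to its left seen from the robot, z up. Its upper front is a panel sloping 32 degrees, facing up and towards the robot.
- panel: the sloping panel, 160 x 150 mm. Origin: on its surface, on the knob's axis, 110 mm above the bench. z: outward along the knob's axis, leaning 32 degrees from vertical to the feeder's front; x: up the slope; y: the feeder's left. A steel rim, radius 47 mm, 12 mm high, rings the knob and hides its guide pin and three notches: the middle one and one each side.
- knob_grip (a point): black knob: round skirt, 88 mm across, its top 24 mm above the panel when home; on it an upright grip bar 64 mm long (x), 16 thick (y), from 24 to 62 mm above the panel, a thin white line on its pointer end. The point is on the axis, half-way along the bar, 47 mm above the panel when home, and moves with the knob. x: to the pointer end, y: across the bar, z: outward.
- knob_pull (a joint): how far the knob is out along the panel's z, m: 0 = home in a notch, stop at 0.014. A spring pulls it in with 6 N at 0 and 0.5 N more per mm. The guide pin clears the notches at 0.008; between them it rides on a flat greased land, so a released knob stands at about 0.008, still free to turn, and snaps to 0 when turned over a notch.
- knob_turn (a joint): turn about the panel's z, rad: 0 = pointer up the slope (closed notch, the start, within 0.06); positive = pointer to the feeder's left (+y); stops at -1.7 and 1.7; turns easily. Each side notch is in a hand-set plate under the skirt: it lies anywhere from 0.98 to 1.46 rad (56 to 84 degrees) from 0 and cannot be seen; about 0.06 rad of play either way.
- tray_empty: empty open plywood tray, 170 x 140 x 45 mm, walls 6 mm, fixed under one of the feeder's side spouts, on its left or its right. Origin: centre of its underside; x along its 170 mm side.
- tray_full: the same tray heaped with cream stone chips (to about 65 mm high), fixed under the other spout. Origin: centre of its underside.
- cup: dark paper cup, 84 mm wide, 100 mm high, standing on the bench in front of the feeder. Origin: centre of its underside. Bystander.
- nippers: tile nippers lying on the bench, 170 mm long (along x, jaws to +x), 75 mm wide, 20 mm high. Origin: on the bench near the pivot. Bystander.
- jar_mid (a point): white jar with a lid, 64 mm wide, 85 mm high, standing on the bench in front of the feeder. The point is its centre, half-way up. Bystander.

How it is judged:
On the way, in this order (a step that is already met when the one before it is completed fails the run):
1. the knob is pulled clear of the middle notch (value of joint knob_pull above 0.007 m), for 0.05 s.
2. the knob is turned well towards the empty tray's side (((y of tray_empty in the frame of feeder above 0 m and value of joint knob_turn above 0.6 rad) or (y of tray_empty in the frame of feeder below 0 m and value of joint knob_turn below -0.6 rad))), for 0.05 s.
At the end, for the whole second after the job is handed in: The knob points to the empty tray's side (more than 0.9 rad from the middle), sits fully home in the notch there (pulled out less than 3 mm) and is at rest; cup, nippers and jar are within 30 mm of where they stood (((y of tray_empty in the frame of feeder above 0 m and value of joint knob_turn above 0.9 rad) or (y of tray_empty in the frame of feeder below 0 m and value of joint knob_turn below -0.9 rad)) and value of joint knob_pull below 0.003 m and velocity of joint knob_turn between -0.05 and 0.05 rad/s and distance of each of cup, nippers, jar_mid from where it was at the start of the episode below 0.03 m); the robot touches nothing.
It fails at once if the knob dropped into the notch on the full tray's side (((y of tray_empty in the frame of feeder below 0 m and value of joint knob_turn above 0.9 rad) or (y of tray_empty in the frame of feeder above 0 m and value of joint knob_turn below -0.9 rad)) and value of joint knob_pull below 0.004 m).
It fails at once if the cup, the nippers or the jar moved by more than 30 mm (not (distance of each of cup, nippers, jar_mid from where it was at the start of the episode below 0.03 m)).
It also fails if it takes over 43 s, if anything falls off the work surface, if the arm or the gripper's body presses on something with over 40 N, if the wrist force passes 120 N, or if a joint passes its speed limit or range.

## Working session

There is one attempt and no reset: what is moved stays moved. The work goes in short steps, Python scripts to look and compute and a tool call to move; the robot and the scene stay as the last step left them, time stands still between calls to the robot, and variables do not carry over. Pictures are saved under pics/ and viewed, at most 10 in all, crops included, and the job is handed in when it is done.

Besides the shell and the picture viewer there is one more tool, called after "Call:" as name([rows], argument=value, ...), one row to a line, values as JSON. arm_command: Moves the arm, as the interface text tells. Scaled input: -1 to 1 covers 500 mm each way for a shift and 5 degrees each way for a turn. Its arguments: {"type":"object","properties":{"plan":{"type":"array","items":{"type":"object","properties":{"grip":{"type":"number"},"slide":{"type":"array","items":{"type":"number"}},"spin":{"type":"number"}}}}},"required":["plan"]}

```bash
mkdir -p pics
python3 - <<'E'
from bench import sensors, snapshot, camera_info
import cv2
for n in("scene","top"):
    im=snapshot(n); cv2.imwrite(f"pics/{n}0.png",im[:,:,::-1])
    print(n,camera_info(n))
print(sensors.get_obs())
E
```

```text
scene {'fx': 411.99413169865255, 'fy': 411.99413169865255, 'cx': 250.69724581344377, 'cy': 190.3853044973467, 'position': array([ 0.87293676, -0.36687867,  0.85186952]), 'rotation': array([0.65661774, 0.00150366, 0.72546356])}
top {'fx': 372.12219388650954, 'fy': 372.12219388650954, 'cx': 255.3659420054459, 'cy': 195.81680240788964, 'position': array([0.35301199, 0.023117  , 0.83963763]), 'rotation': array([ 0.23198909, -0.00193526, -1.46317633])}
{'time': 0.1, 'joint_positions': array([-1.31807544e+00,  8.79026822e-02,  1.37209541e+00, -1.21672298e-05,
        1.68360773e+00, -1.03096429e-01]), 'qvel': array([-6.37630059e-05, -1.59977026e-03, -3.62635433e-03,  3.54046240e-04,
       -8.90434459e-04, -4.28609669e-04]), 'joint_torque': array([ 1.75293644e-03, -3.41251230e+01, -3.03302228e+01,  7.17891078e-02,
        3.03757098e-02, -9.32046078e-05]), 'tool_pos': array([ 0.19147779, -0.51511718,  0.22941329]), 'ee_rot': array([-3.13958894e+00, -1.95153797e-04,  3.55815763e-01]), 'wrist_force': array([-0.51175544, -1.01679463, -1.01412662]), 'wrist_torque': array([ 0.02313651, -0.04321076,  0.02256397]), 'finger_force': 0.0, 'width': 0.09387228580962899}
```

View pics/scene0.png

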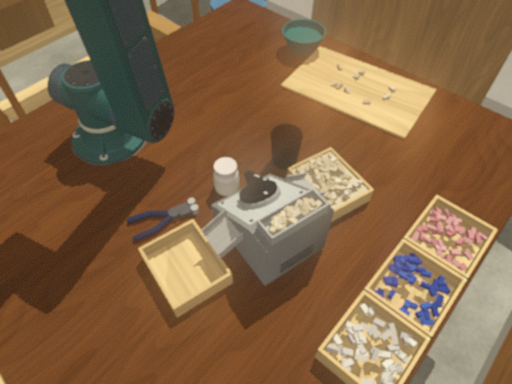

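View pics/top0.png

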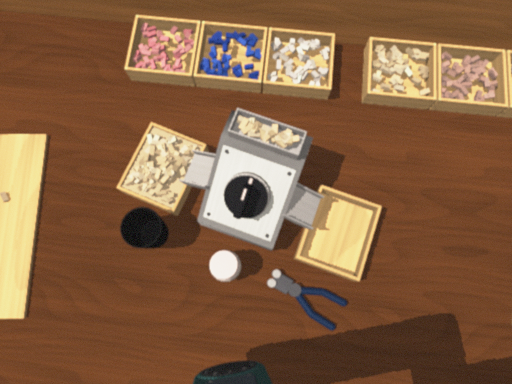

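The top view is oriented with +x up and +y to the left. The full tray is at (160,165), on the feeder's left. The empty tray is at (340,232), on its right, so the turn is negative. The knob is near (247,196), the jar at (225,266), the cup at (143,229) and the nippers at (305,295).

```bash
cat > h.py <<'E'
import numpy as np, cv2
from scipy.spatial.transform import Rotation as R
from bench import camera_info
def ray(n,px):
    c=camera_info(n); d=np.array([(px[0]-c['cx'])/c['fx'],-(px[1]-c['cy'])/c['fy'],-1.])
    return np.array(c['position']),R.from_euler('xyz',c['rotation']).apply(d)
def onz(n,px,z):
    p,d=ray(n,px); return p+d*(z-p[2])/d[2]
def tri(a,b):
    p,d=ray("top",a);q,e=ray("scene",b)
    s=np.linalg.lstsq(np.c_[d,-e],q-p,rcond=None)[0]
    return (p+d*s[0]+q+e*s[1])/2,np.linalg.norm(p+d*s[0]-q-e*s[1])
def proj(n,P):
    c=camera_info(n); v=R.from_euler('xyz',c['rotation']).inv().apply(np.array(P)-c['position'])
    return c['cx']-c['fx']*v[0]/v[2], c['cy']+c['fy']*v[1]/v[2]
E
python3 - <<'E'
from h import *
t=cv2.imread("pics/top0.png");s=cv2.imread("pics/scene0.png")
a=cv2.resize(t[105:255,190:315],None,fx=4,fy=4,interpolation=2)   # x0 190,y0 105
b=cv2.resize(s[160:280,200:340][:, :100],None,fx=4,fy=4,interpolation=2)
b=cv2.resize(s[160:310,205:280],None,fx=4,fy=4,interpolation=2)
cv2.imwrite("pics/crop0.png",np.hstack([a,b])[:600,:800])
# base sanity
print(proj("scene",[0,0,0]),proj("top",[.55,0,0]))
# dark skirt contour in top
for n,im,c in(("top",t,(247,196)),("scene",s,(258,188))):
    m=(im.max(2)<70).astype(np.uint8)
    k,l,st,ce=cv2.connectedComponentsWithStats(m)
    for i in range(1,k):
        if st[i,4]>150 and np.hypot(*(ce[i]-c))<25:
            cn=max(cv2.findContours((l==i).astype(np.uint8),0,1)[0],key=len)
            print(n,st[i],ce[i],cv2.fitEllipse(cn))
E
```

```text
(np.float64(110.04398217882834), np.float64(136.74126694308822)) (np.float64(273.7272011653358), np.float64(197.92352738539333))
top [ 225  177   42   41 1275] [245.4972549  197.36941176] ((245.3287811279297, 197.36317443847656), (38.80464553833008, 42.46894454956055), 112.58683776855469)
```

View pics/crop0.png

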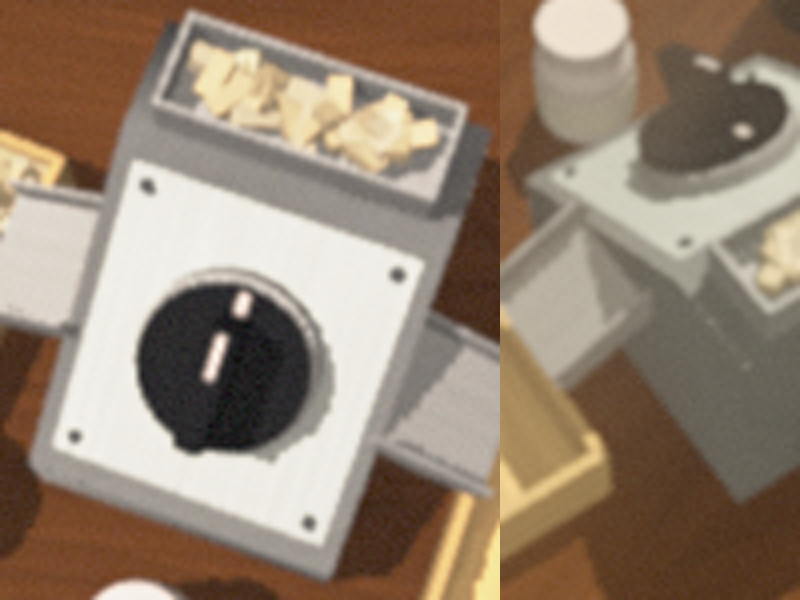

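The crop shows the four panel screws in the top view at about (227,151.5), (289.5,173.5), (208.8,214) and (267.2,235.8). The bar's white line runs from (241,200) to (245.5,189). In the scene view the right-hand screws are at (222.5,203) and (251,220.5).

Run:
```python
from h import *
o=np.array([190,105])
T=[o+np.array(p)/4 for p in((148,186),(398,274),(75,436),(309,523))] # RL RR FL FR
rr=tri(T[1],(251,220.5));fr=tri(T[3],(222.5,203));print(rr,fr)
# slope consistency, corners at z by equal height
dz=rr[0][2]-fr[0][2];print("slope deg",np.degrees(np.arctan2(dz,np.hypot(*(rr[0]-fr[0])[:2]))))
zr,zf=rr[0][2],fr[0][2]
zm=(zr+zf)/2; h=.5*np.hypot(*(rr[0]-fr[0])[:2])
for zr,zf in((zr,zf),(.11+.62487*h,.11-.62487*h)):
    P=[onz("top",T[i],z) for i,z in((0,zr),(1,zr),(2,zf),(3,zf))]
    x1=P[0]-P[1];x2=P[2]-P[3];f1=P[0]-P[2];f2=P[1]-P[3]
    print("yaw rows",[np.arctan2(-v[0],v[1]) for v in(x1,x2)],"cols",[np.arctan2(v[1],v[0]) for v in(f1,f2)],"len",[np.linalg.norm(v) for v in(x1,x2,f1,f2)],"centre",np.mean(P,0))
yaw=np.mean([np.arctan2(-v[0],v[1]) for v in(x1,x2)]+[np.arctan2(v[1],v[0]) for v in(f1,f2)])
Rp=R.from_euler('z',yaw)*R.from_euler('y',-np.radians(32));print("yaw",yaw)
zc=onz("top",(245.3,197.4),.11+.024*.848);print("P0 from skirt",zc-Rp.apply([0,0,.024]))
P0=np.mean(P,0)
def onplane(px,h):
    p,d=ray("top",px);n=Rp.apply([0,0,1]);q=P0+n*h
    return Rp.inv().apply(p+d*((q-p)@n)/(d@n)-P0)
for p in((205,380),(222,335),(190,445)): print(onplane(o+np.array(p)/4,.062)*1000)
print(onplane(o+np.array((242,303))/4,.024)*1000)
print("grip",P0+Rp.apply([0,0,.047]))
for n,px,z in(("top",(225,266),.085),("scene",(226,165),.085)): print("jar",onz(n,px,z))
```

```text
(array([ 0.56580378, -0.02132672,  0.15177562]), np.float64(0.00018335517842877881)) (array([0.45128028, 0.00789212, 0.07712724]), np.float64(0.0005176353624411771))
slope deg 32.27589955093808
yaw rows [np.float64(-0.24596597799197709), np.float64(-0.2496930644412395)] cols [np.float64(-0.25187392410148673), np.float64(-0.2484972034154602)] len [np.float64(0.12919841763147627), np.float64(0.12959578366243357), np.float64(0.13943802907616837), np.float64(0.13984481784021366)] centre [0.52430522 0.05586515 0.11445143]
yaw rows [np.float64(-0.2459659779919781), np.float64(-0.24969306444123995)] cols [np.float64(-0.24984678727491638), np.float64(-0.2483640695825739)] len [np.float64(0.13010905004269982), np.float64(0.13028489985029043), np.float64(0.13986378857279347), np.float64(0.14027591751344906)] centre [0.52541379 0.05605498 0.11      ]
yaw -0.24846747482267711
P0 from skirt [0.52679262 0.05585992 0.10999885]
[ 7.89702543  1.60611339 62.        ]
[31.45671581  0.43706907 62.        ]
[-25.42510358  -0.97038043  62.        ]
[37.14469134  0.36134405 24.        ]
grip [0.50127244 0.06217989 0.14985826]
jar [0.38087624 0.08557777 0.085     ]
jar [0.38182721 0.09334628 0.085     ]
```

Call:
arm_command([
  {"grip": -1,"slide": [0,0,-0.01],"spin": 0.9},
  {"grip": -1,"slide": [0,0,-0.01],"spin": 0.9},
  {"grip": -1,"slide": [0,0,-0.01],"spin": 0.9},
  {"grip": -1,"slide": [0,0,-0.01],"spin": 0.9},
  {"grip": -1,"slide": [0,0,-0.01],"spin": 0.9},
  {"grip": -1,"slide": [0,0,-0.01],"spin": 0.9},
  {"grip": -1,"slide": [0,0,-0.01],"spin": 0.9},
  {"grip": -1,"slide": [0,0,-0.01],"spin": 0.9},
])

```text
time: 1.1
tool_pos: [0.1915, -0.5153, 0.27]
ee_rot: [-3.141, 0.001, -0.275]
wrist_force: [-0.5, 0.3, 0.5]
width: 0.0938
finger_force: 0.0
```

```bash
cat >> h.py <<'E'
P0=np.array([.5257,.056,.110]); RP=R.from_euler('z',-.2485)*R.from_euler('y',-np.radians(32))
def delta(tgt):
    "tool-axis slide units (of 500 mm) from the present pose to world tgt"
    from bench import sensors
    o=sensors.get_obs(); return np.round(R.from_euler('xyz',o['ee_rot']).inv().apply(np.array(tgt)-o['tool_pos'])/.5,4)
def P(x,y,z): return P0+RP.apply([x,y,z])
E
python3 -c "
from h import *
g=P(0,0,.047);print(g);g[2]=.27;print(delta(g))"
```

```text
[0.50155885 0.06212569 0.14985826]
[ 2.83e-01 -1.28e+00  1.10e-03]
```

Call:
arm_command([
  {"grip": -1,"slide": [0.02,-0.09,0],"spin": 0},
  {"grip": -1,"slide": [0.02,-0.09,0],"spin": 0},
  {"grip": -1,"slide": [0.02,-0.09,0],"spin": 0},
  {"grip": -1,"slide": [0.02,-0.09,0],"spin": 0},
  {"grip": -1,"slide": [0.02,-0.09,0],"spin": 0},
  {"grip": -1,"slide": [0.02,-0.09,0],"spin": 0},
  {"grip": -1,"slide": [0.02,-0.09,0],"spin": 0},
  {"grip": -1,"slide": [0.02,-0.09,0],"spin": 0},
  {"grip": -1,"slide": [0.02,-0.09,0],"spin": 0},
  {"grip": -1,"slide": [0.02,-0.09,0],"spin": 0},
])

```text
time: 2.35
tool_pos: [0.4093, -0.1076, 0.2701]
ee_rot: [3.141, 0.0, -0.273]
wrist_force: [0.4, -0.3, 0.4]
width: 0.094
finger_force: 0.0
```

```bash
python3 -c "
from h import *
g=P(0,0,.047);g[2]=.27;print(delta(g))"
```

```text
[ 8.630e-02 -3.766e-01  1.000e-04]
```

Call:
arm_command([
  {"grip": -1,"slide": [0.02,-0.09,0],"spin": 0},
  {"grip": -1,"slide": [0.02,-0.09,0],"spin": 0},
  {"grip": -1,"slide": [0.02,-0.09,0],"spin": 0},
  {"grip": -1,"slide": [0.026,-0.105,0],"spin": 0},
  {"grip": -1,"slide": [0,0,0.08],"spin": 0},
  {"grip": -1,"slide": [0,0,0.02],"spin": 0},
  {"grip": -1,"slide": [0,0,0],"spin": 0},
])

```text
time: 3.22
tool_pos: [0.5002, 0.0595, 0.2197]
ee_rot: [3.141, 0.002, -0.273]
wrist_force: [-0.8, -0.3, -0.0]
width: 0.0939
finger_force: 0.0
```

Run:
```python
from h import *
from bench import snapshot
g=P(0,0,.047);g[2]=.159;print(delta(g))
a=cv2.resize(snapshot("top")[110:260,180:330,::-1],None,fx=3,fy=3);b=cv2.resize(snapshot("scene")[100:250,180:290,::-1],None,fx=3,fy=3)
cv2.imwrite("pics/c1.png",np.hstack([a,b]))
```

```text
[ 0.0014 -0.0059  0.1214]
```

View pics/c1.png

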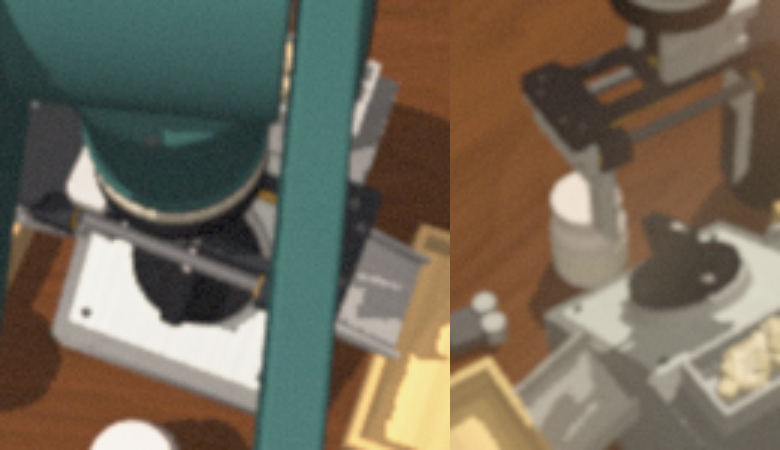

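The open fingers straddle the knob on both sides and nothing is in the way, so I descend and close.

Call:
arm_command([
  {"grip": -1,"slide": [0.0014,-0.006,0.05],"spin": 0},
  {"grip": -1,"slide": [0,0,0.05],"spin": 0},
  {"grip": -1,"slide": [0,0,0.02],"spin": 0},
  {"grip": 1,"slide": [0,0,0],"spin": 0},
  {"grip": 1,"slide": [0,0,0],"spin": 0},
  {"grip": 1,"slide": [0,0,0],"spin": 0},
  {"grip": 1,"slide": [0,0,0],"spin": 0},
  {"grip": 1,"slide": [0,0,0],"spin": 0},
])

```text
time: 4.32
tool_pos: [0.5025, 0.0626, 0.1607]
ee_rot: [-3.142, -0.0, -0.272]
wrist_force: [0.1, -0.1, 0.3]
width: 0.0474
finger_force: 0.0
```

Call:
arm_command([
  {"grip": 1,"slide": [0,0,0],"spin": 0},
  {"grip": 1,"slide": [0,0,0],"spin": 0},
  {"grip": 1,"slide": [0,0,0],"spin": 0},
  {"grip": 1,"slide": [0,0,0],"spin": 0},
  {"grip": 1,"slide": [0,0,0],"spin": 0},
  {"grip": 1,"slide": [0,0,0],"spin": 0},
])

```text
time: 5.08
tool_pos: [0.5026, 0.0635, 0.1605]
ee_rot: [-3.14, -0.0, -0.272]
wrist_force: [2.1, 4.5, -0.7]
width: 0.0157
finger_force: 29.9
```

Call:
arm_command([
  {"grip": 1,"slide": [-0.004,0,-0.0062],"spin": 0},
  {"grip": 1,"slide": [-0.004,0,-0.0062],"spin": 0},
  {"grip": 1,"slide": [-0.004,0,-0.0062],"spin": 0},
  {"grip": 1,"slide": [0,0,0],"spin": 0},
  {"grip": 1,"slide": [0,0,0],"spin": 0},
])

```text
time: 5.7
tool_pos: [0.4979, 0.0646, 0.1679]
ee_rot: [-3.14, -0.002, -0.272]
wrist_force: [7.6, 3.7, -9.6]
width: 0.016
finger_force: 29.9
```

Call:
arm_command([
  {"grip": 1,"slide": [-0.002,0,-0.0032],"spin": 0},
  {"grip": 1,"slide": [0,0,0],"spin": 0.6},
  {"grip": 1,"slide": [0,0,0],"spin": 0.6},
  {"grip": 1,"slide": [0,0,0],"spin": 0.6},
  {"grip": 1,"slide": [0,0,0],"spin": 0.6},
  {"grip": 1,"slide": [0,0,0],"spin": 0},
])

```text
time: 6.45
tool_pos: [0.4971, 0.0658, 0.1693]
ee_rot: [-3.138, -0.001, -0.481]
wrist_force: [7.9, 4.7, -9.8]
width: 0.0173
finger_force: 30.8
```

Call:
arm_command([
  {"grip": 1,"slide": [0,0,0],"spin": 0.6},
  {"grip": 1,"slide": [0,0,0],"spin": 0.6},
  {"grip": 1,"slide": [0,0,0],"spin": 0},
])

```text
time: 6.82
tool_pos: [0.497, 0.0659, 0.1693]
ee_rot: [-3.138, -0.0, -0.585]
wrist_force: [7.3, 4.7, -10.7]
width: 0.0186
finger_force: 31.4
```

Call:
arm_command([
  {"grip": -0.1,"slide": [0,0,0],"spin": 0},
  {"grip": -0.1,"slide": [0,0,0],"spin": 0},
  {"grip": -0.1,"slide": [0,0,0],"spin": 0},
  {"grip": -0.1,"slide": [0,0,0],"spin": 0},
  {"grip": -0.1,"slide": [0,0,-0.05],"spin": 0},
  {"grip": 1,"slide": [0,0,-0.07],"spin": 0},
  {"grip": 1,"slide": [0,-0.06,0],"spin": -1},
  {"grip": 1,"slide": [0,0,0],"spin": -1},
  {"grip": 1,"slide": [0,0,0],"spin": -1},
  {"grip": 1,"slide": [0,0,0],"spin": -1},
])

```text
time: 8.07
tool_pos: [0.5122, 0.0894, 0.2315]
ee_rot: [3.141, -0.0, -0.235]
wrist_force: [0.5, -0.0, 0.4]
width: 0.0052
finger_force: 0.0
```

Run:
```python
from h import *
from bench import snapshot,sensors
o=sensors.get_obs();print(o['tool_pos'],o['ee_rot'],o['width'],o['wrist_force'])
a=cv2.resize(snapshot("top")[110:260,180:330,::-1],None,fx=3,fy=3);b=cv2.resize(snapshot("scene")[100:250,180:290,::-1],None,fx=3,fy=3)
cv2.imwrite("pics/c2.png",np.hstack([a,b]))
```

```text
[0.5122233  0.08935387 0.23152872] [ 3.14107645e+00 -2.18607881e-04 -2.34789549e-01] 0.005196129426421337 [ 0.48271028 -0.03124936  0.39949889]
```

View pics/c2.png

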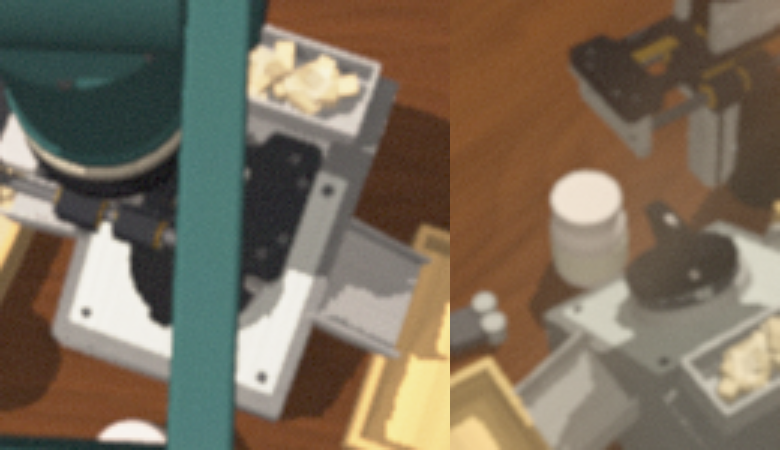

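```bash
cat >> h.py <<'E'
def tcp(th,r=.022,h=.041,gap=0):
    u=np.array([np.cos(th),np.sin(th)]);n=np.array([-u[1],u[0]])
    q=r*u+(.008+abs(n[0])*.008+abs(n[1])*.0125+gap)*n
    return P(q[0],q[1],h)+[0,0,.025]
E
python3 - <<'E'
from h import *
from bench import sensors
o=sensors.get_obs();Rt=R.from_euler('xyz',o['ee_rot'])
s=tcp(-.1,gap=.006);print(s);a=s.copy();a[2]=.215;print("above",delta(a))
prev=s
for th in np.arange(-.2,-1.65,-.1):
    w=tcp(th);print(round(th,2),w.round(4),np.round(Rt.inv().apply(w-prev)/.5,4));prev=w
E
```

```text
[0.5309945  0.08034959 0.18281085]
above [0.0408 0.0087 0.0332]
-0.2 [0.5301 0.0725 0.1835] [ 0.002   0.0158 -0.0014]
-0.3 [0.531  0.0699 0.1844] [ 0.0029  0.0045 -0.0018]
-0.4 [0.5316 0.0672 0.1852] [ 0.0024  0.0051 -0.0016]
-0.5 [0.5318 0.0642 0.1858] [ 0.0019  0.0056 -0.0012]
-0.6 [0.5317 0.0611 0.1862] [ 0.0013  0.0061 -0.0009]
-0.7 [0.5313 0.0579 0.1864] [ 0.0006  0.0065 -0.0004]
-0.8 [0.5304 0.0546 0.1864] [-0.0001  0.0067  0.    ]
-0.9 [0.5292 0.0515 0.1862] [-0.0009  0.0068  0.0005]
-1.0 [0.5276 0.0484 0.1856] [-0.0017  0.0067  0.001 ]
-1.1 [0.5256 0.0455 0.1849] [-0.0025  0.0065  0.0015]
-1.2 [0.5232 0.0429 0.1839] [-0.0033  0.0061  0.002 ]
-1.3 [0.5206 0.0407 0.1826] [-0.0041  0.0056  0.0025]
-1.4 [0.5177 0.0388 0.1812] [-0.0047  0.005   0.0029]
-1.5 [0.5146 0.0374 0.1795] [-0.0053  0.0042  0.0033]
-1.6 [0.512  0.0363 0.1781] [-0.0046  0.0034  0.0028]
```

Call:
arm_command([
  {"grip": 1,"slide": [0.041,0.0087,0],"spin": 0},
  {"grip": 1,"slide": [0,0,0.033],"spin": 0},
  {"grip": 1,"slide": [0,0,0.02],"spin": 0},
  {"grip": 1,"slide": [0,0,0.02],"spin": 0},
  {"grip": 1,"slide": [0,0,0.02],"spin": 0},
  {"grip": 1,"slide": [0,0,0.004],"spin": 0},
  {"grip": 1,"slide": [0,0,0],"spin": 0},
  {"grip": 1,"slide": [0,0,0],"spin": 0},
])

```text
time: 9.18
tool_pos: [0.5315, 0.0805, 0.1835]
ee_rot: [-3.141, -0.001, -0.238]
wrist_force: [0.9, -0.2, 0.2]
width: 0.0001
finger_force: 0.0
```

Run:
```python
from h import *
from bench import snapshot,sensors
print(delta(tcp(-.1,gap=.006)))
a=cv2.resize(snapshot("top")[110:260,180:330,::-1],None,fx=3,fy=3);b=cv2.resize(snapshot("scene")[100:250,180:290,::-1],None,fx=3,fy=3)
cv2.imwrite("pics/c3.png",np.hstack([a,b]))
```

```text
[-0.0008  0.0004  0.0013]
```

View pics/c3.png

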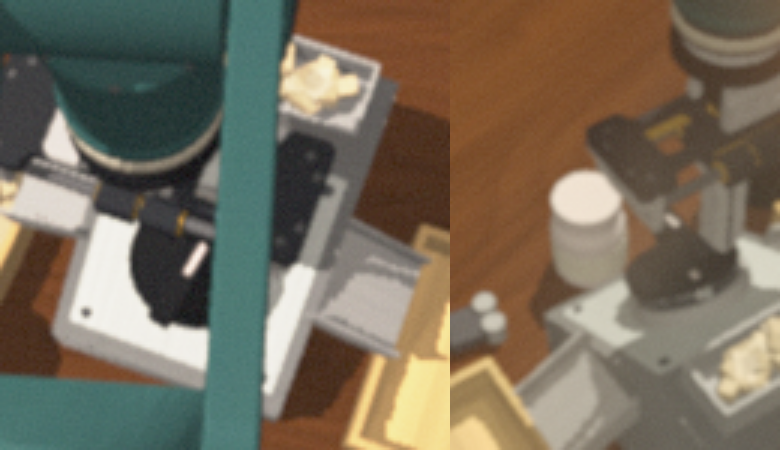

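The closed fingertips stand behind the pointer end on its left side, and the bar has visibly turned right with the knob still out. I push along the arc.

Call:
arm_command([
  {"grip": 1,"slide": [0.002,0.0158,-0.0014],"spin": 0},
  {"grip": 1,"slide": [0.0029,0.0045,-0.0018],"spin": 0},
  {"grip": 1,"slide": [0.0024,0.005,-0.0016],"spin": 0},
  {"grip": 1,"slide": [0.002,0.0056,-0.0012],"spin": 0},
  {"grip": 1,"slide": [0.0013,0.006,-0.001],"spin": 0},
  {"grip": 1,"slide": [0.0006,0.0065,-0.0004],"spin": 0},
  {"grip": 1,"slide": [0,0.0067,0],"spin": 0},
  {"grip": 1,"slide": [0,0,0],"spin": 0},
])

```text
time: 10.28
tool_pos: [0.5316, 0.0551, 0.1872]
ee_rot: [-3.14, -0.002, -0.237]
wrist_force: [2.5, 2.3, -0.3]
width: 0.0006
finger_force: 1.2
```

Run:
```python
from h import *
from bench import snapshot,sensors
print(delta(tcp(-.8)))
cv2.imwrite("pics/c4.png",cv2.resize(snapshot("scene")[120:240,190:310,::-1],None,fx=4,fy=4))
```

```text
[-0.002   0.0014  0.0015]
```

View pics/c4.png

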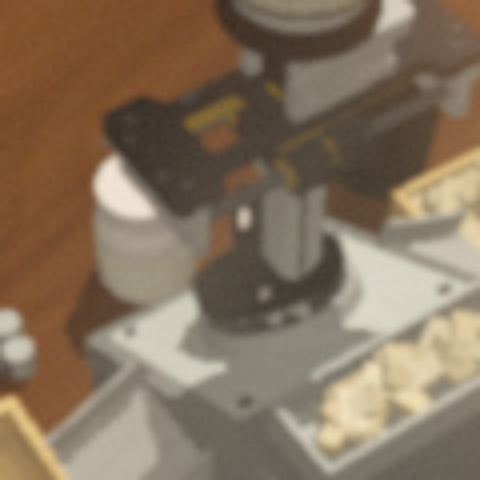

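The bar has turned towards the empty tray with light contact of about 3 N. I continue slowly and feel for the notch.

Call:
arm_command([
  {"grip": 1,"slide": [-0.0012,0.0037,0.0008],"spin": 0},
  {"grip": 1,"slide": [-0.0006,0.0034,0.0003],"spin": 0},
  {"grip": 1,"slide": [-0.0008,0.0034,0.0005],"spin": 0},
  {"grip": 1,"slide": [-0.0008,0.0034,0.0005],"spin": 0},
  {"grip": 1,"slide": [0,0,0],"spin": 0},
])

```text
time: 10.95
tool_pos: [0.5292, 0.0498, 0.1867]
ee_rot: [-3.137, -0.004, -0.237]
wrist_force: [4.8, 6.5, 1.3]
width: 0.0004
finger_force: 3.0
```

Call:
arm_command([
  {"grip": 1,"slide": [-0.0012,0.0033,0.0007],"spin": 0},
  {"grip": 1,"slide": [0,0,0],"spin": 0},
])

```text
time: 11.2
tool_pos: [0.5282, 0.0484, 0.1863]
ee_rot: [-3.137, -0.004, -0.237]
wrist_force: [4.4, 6.3, 0.7]
width: 0.0005
finger_force: 3.0
```

Run:
```python
from h import *
from bench import snapshot,sensors
print(delta(tcp(-1.05)))
cv2.imwrite("pics/c5.png",cv2.resize(snapshot("scene")[120:240,190:310,::-1],None,fx=4,fy=4))
```

```text
[-0.0024  0.0035  0.002 ]
```

View pics/c5.png

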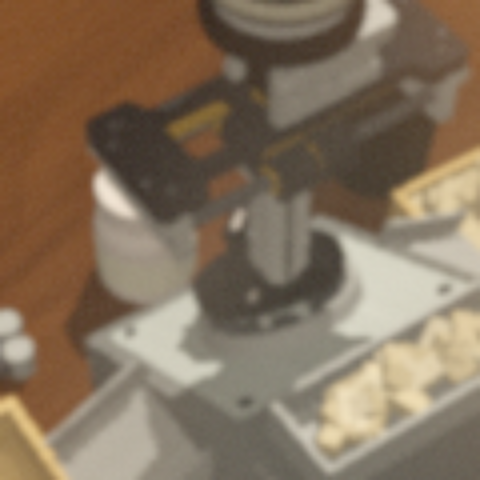

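The knob still stands out, and the force stayed steady as it turned, so it is not in the notch yet. I continue.

Call:
arm_command([
  {"grip": 1,"slide": [-0.0014,0.0033,0.0008],"spin": 0},
  {"grip": 1,"slide": [-0.0016,0.0031,0.001],"spin": 0},
  {"grip": 1,"slide": [-0.0017,0.003,0.001],"spin": 0},
  {"grip": 1,"slide": [0,0,0],"spin": 0},
])

```text
time: 11.75
tool_pos: [0.5247, 0.0442, 0.1847]
ee_rot: [-3.137, -0.004, -0.237]
wrist_force: [5.0, 6.0, 0.5]
width: 0.0005
finger_force: 2.9
```

Moving freely at a steady force.

Call:
arm_command([
  {"grip": 1,"slide": [-0.002,0.0029,0.0012],"spin": 0},
  {"grip": 1,"slide": [-0.0021,0.0028,0.0013],"spin": 0},
  {"grip": 1,"slide": [0,0,0],"spin": 0},
])

```text
time: 12.12
tool_pos: [0.5222, 0.0419, 0.1836]
ee_rot: [-3.137, -0.005, -0.237]
wrist_force: [5.4, 6.1, 0.6]
width: 0.0004
finger_force: 3.0
```

Call:
arm_command([
  {"grip": 1,"slide": [-0.0023,0.0026,0.0014],"spin": 0},
  {"grip": 1,"slide": [-0.0024,0.0025,0.0014],"spin": 0},
  {"grip": 1,"slide": [0,0,0],"spin": 0},
])

```text
time: 12.5
tool_pos: [0.5198, 0.0403, 0.1825]
ee_rot: [-3.136, -0.006, -0.237]
wrist_force: [6.0, 6.2, 1.0]
width: 0.0004
finger_force: 3.3
```

Call:
arm_command([
  {"grip": 1,"slide": [-0.0026,0.0023,0.0015],"spin": 0},
  {"grip": 1,"slide": [-0.0027,0.0021,0.0016],"spin": 0},
  {"grip": 1,"slide": [0,0,0],"spin": 0},
])

```text
time: 12.88
tool_pos: [0.5167, 0.0381, 0.1809]
ee_rot: [-3.138, -0.006, -0.237]
wrist_force: [5.4, 5.0, 0.6]
width: 0.0009
finger_force: 2.8
```

Run:
```python
from h import *
from bench import snapshot,sensors
a=cv2.resize(snapshot("top")[130:250,190:290,::-1],None,fx=4,fy=4);b=cv2.resize(snapshot("scene")[130:250,210:300,::-1],None,fx=4,fy=4)
cv2.imwrite("pics/c6.png",np.hstack([a,b]))
```

```text
(no output)
```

View pics/c6.png

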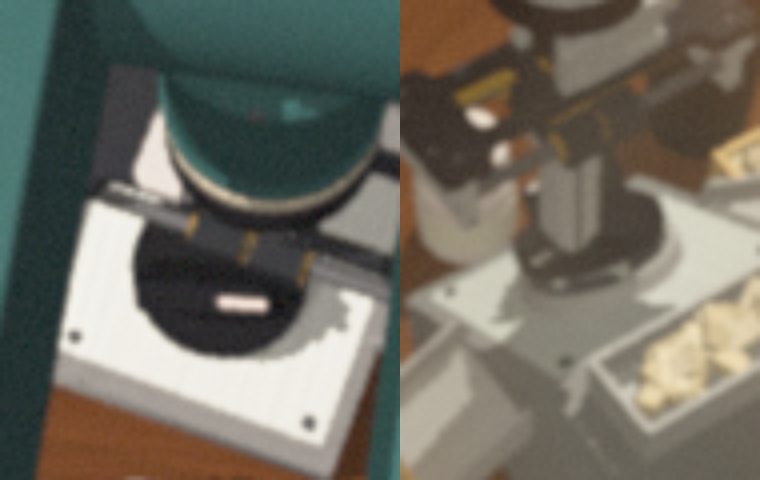

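The line on the bar now runs from (244.5,205) to (257,206.3) in the top view. I work out the angle and height from it.

Run:
```python
from h import *
for h in(.070,.062):
    q=[]
    for px in((244.5,205),(257,206.3)):
        p,d=ray("top",px);n=RP.apply([0,0,1]);q.append(RP.inv().apply(p+d*((P(0,0,h)-p)@n)/(d@n)-P0)*1000)
    v=q[1]-q[0];print(h,q[0].round(1),q[1].round(1),np.arctan2(v[1],v[0]))
```

```text
0.07 [ 3.6 -7.9 70. ] [  9.6 -30.4  70. ] -1.3102844771812197
0.062 [ 0.5 -7.  62. ] [  6.6 -29.9  62. ] -1.3102844771812276
```

The angle is about -1.31, still within the notch range and moving freely. I continue.

Call:
arm_command([
  {"grip": 1,"slide": [-0.0027,0.0021,0.0016],"spin": 0},
  {"grip": 1,"slide": [-0.0027,0.0019,0.0016],"spin": 0},
  {"grip": 1,"slide": [0,0,0],"spin": 0},
])

```text
time: 13.35
tool_pos: [0.5113, 0.0351, 0.1784]
ee_rot: [3.14, -0.001, -0.238]
wrist_force: [1.5, 0.7, 1.2]
width: 0.0004
finger_force: 0.9
```

The force dropped, so it may have snapped in. I push on gently to check for a hard stop.

Call:
arm_command([
  {"grip": 1,"slide": [-0.0028,0.0018,0.0006],"spin": 0},
  {"grip": 1,"slide": [0,0,0],"spin": 0},
])

```text
time: 13.6
tool_pos: [0.5106, 0.0351, 0.1782]
ee_rot: [-3.141, -0.003, -0.238]
wrist_force: [5.0, 1.0, 0.4]
width: 0.0004
finger_force: 2.2
```

Call:
arm_command([
  {"grip": 1,"slide": [-0.0028,0.001,0],"spin": 0},
  {"grip": 1,"slide": [0,0,0],"spin": 0},
])

```text
time: 13.85
tool_pos: [0.5101, 0.0351, 0.1783]
ee_rot: [-3.141, -0.005, -0.238]
wrist_force: [7.1, 1.6, 1.0]
width: 0.0003
finger_force: 3.0
```

The force is rising with little motion. I back off and look.

Call:
arm_command([
  {"grip": 1,"slide": [0.012,-0.004,-0.006],"spin": 0},
  {"grip": 1,"slide": [0,0,-0.05],"spin": 0},
  {"grip": 1,"slide": [0,0,-0.1],"spin": 0},
  {"grip": 1,"slide": [0,0,-0.1],"spin": 0},
  {"grip": 1,"slide": [0,0.11,0],"spin": 0},
  {"grip": 1,"slide": [0,0.11,0],"spin": 0},
  {"grip": 1,"slide": [0,0.11,0],"spin": 0},
  {"grip": 1,"slide": [0,0.11,0],"spin": 0},
  {"grip": 1,"slide": [0,0.11,0],"spin": 0},
  {"grip": 1,"slide": [0,0,0],"spin": 0},
])

```text
time: 15.1
tool_pos: [0.4476, -0.2343, 0.3041]
ee_rot: [-3.141, 0.005, -0.244]
wrist_force: [0.1, 0.0, -1.0]
width: 0.0003
finger_force: 0.0
```

Run:
```python
from h import *
from bench import snapshot,sensors
t=snapshot("top")[:,:,::-1];s=snapshot("scene")[:,:,::-1]
cv2.imwrite("pics/top7.png",t);cv2.imwrite("pics/scene7.png",s)
s0=cv2.imread("pics/scene0.png")
f=lambda i,x,y:cv2.resize(i[y:y+110,x:x+100],None,fx=4,fy=4,interpolation=2)
cv2.imwrite("pics/c7.png",cv2.resize(np.hstack([f(t,195,140),f(s,210,140)]),None,fx=1,fy=1))
```

```text
(no output)
```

View pics/c7.png

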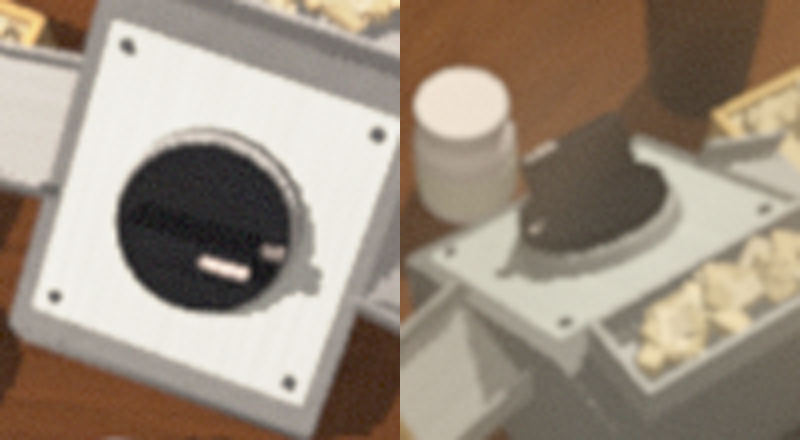

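The bar now points right and the skirt sits low against the rim, as it did at the start. I verify the height by skirt position and triangulation.

Run:
```python
from h import *
for f in("top0","top7"):
    im=cv2.imread(f"pics/{f}.png");m=(im.max(2)<70).astype(np.uint8)
    k,l,st,ce=cv2.connectedComponentsWithStats(m)
    i=[i for i in range(1,k) if st[i,4]>500 and np.hypot(*(ce[i]-(246,197)))<20][0]
    print(f,st[i],ce[i],cv2.fitEllipse(max(cv2.findContours((l==i).astype(np.uint8),0,1)[0],key=len))[:2])
print("expected shift if 8mm out",np.array(proj("top",P(0,0,.032)))-proj("top",P(0,0,.024)))
q=[tri(a,b) for a,b in(((245,205.5),(248,176.3)),((257,208.3),(242,179.5)),((263.2,202.8),(244.2,196.5)))]
w=[RP.inv().apply(x[0]-P0)*1000 for x in q];print(np.round(w,1),[x[1] for x in q]);v=w[1]-w[0];print(np.arctan2(v[1],v[0]))
for n,px,z in(("top",(225,266),.085),): print(onz(n,px,z))
for n in("top","scene"):
    a=cv2.imread(f"pics/{n}0.png").astype(int);b=cv2.imread(f"pics/{n}7.png").astype(int)
    for nm,c in((("jar",(225,266)),("nip",(300,292)),("cup",(143,229))) if n=="top" else (("jar",(226,175)),("nip",(165,215)),("cup",(286,145)))):
        d=np.abs(a-b)[c[1]-18:c[1]+18,c[0]-18:c[0]+18].mean();print(n,nm,d)
```

```text
top0 [ 225  177   42   41 1275] [245.4972549  197.36941176] ((245.3287811279297, 197.36317443847656), (38.80464553833008, 42.46894454956055))
top7 [ 225  177   42   40 1261] [244.93973037 195.84536082] ((245.09320068359375, 196.3549346923828), (39.55018615722656, 40.970916748046875))
expected shift if 8mm out [-0.86330069  1.2136952 ]
[[ -0.1  -9.3  63.3]
 [  5.1 -29.9  66.1]
 [  4.7 -36.5  27.5]] [np.float64(0.0021841832790296463), np.float64(0.0032146136619529745), np.float64(0.0004357544293062948)]
-1.322621518314154
[0.38087624 0.08557777 0.085     ]
top jar 1.606738683127572
top nip 2.810185185185185
top cup 6.220679012345679
scene jar 2.0833333333333335
scene nip 2.2816358024691357
scene cup 2.4416152263374484
```

Run:
```python
from h import *
print("scene shift 8mm",np.array(proj("scene",P(0,0,.032)))-proj("scene",P(0,0,.024)))
for f in("scene0","scene7"):
    im=cv2.imread(f"pics/{f}.png");g=cv2.GaussianBlur(im,(3,3),0).max(2).astype(int)
    # skirt/rim lower edge: per column, first row (from below) at which dark begins
    print(f,[(c,[int(x) for x in g[196:214,c]]) for c in(256,264)])
for h in(.062,.066,.070):
    for a,b in(((245,205.5),(257,208.3)),):
        q=[]
        for px in(a,b):
            p,d=ray("top",px);n=RP.apply([0,0,1]);q.append(RP.inv().apply(p+d*((P(0,0,h)-p)@n)/(d@n)-P0)*1000)
        v=q[1]-q[0];th=np.arctan2(v[1],v[0]);print(h,th,"perp offset",-np.sin(th)*q[0][0]+np.cos(th)*q[0][1], "r",np.linalg.norm(q[0]),np.linalg.norm(q[1]))
```

```text
scene shift 8mm [-1.06155547 -3.13840065]
scene0 [(256, [86, 86, 84, 82, 82, 90, 110, 133, 143, 144, 143, 151, 174, 199, 212, 215, 214, 214]), (264, [79, 79, 90, 113, 140, 154, 154, 149, 148, 158, 180, 201, 211, 213, 213, 213, 214, 215])]
scene7 [(256, [86, 85, 84, 82, 81, 89, 110, 133, 144, 144, 143, 151, 174, 199, 212, 215, 215, 214]), (264, [79, 80, 90, 112, 139, 154, 154, 149, 148, 158, 180, 202, 212, 214, 213, 214, 215, 215])]
0.062 -1.4419362747582414 perp offset -1.1787087634187163 r 62.53985673855219 69.39383116208808
0.066 -1.4419362747582385 perp offset 0.32537546000868534 r 66.57506607921398 73.1816193553601
0.07 -1.4419362747582425 perp offset 1.829459683436206 r 70.64358678092213 77.02308957755805
```

The skirt edge profile is pixel-identical to the home picture, where 8 mm out would shift it by 3 px. The knob is therefore home at about -1.4 rad, the arm is clear, and I hand in.

```bash
python3 -c "
from bench import ticket
print(ticket.close_job())"
```

```text
the job is handed in; nothing more can be done
None
```

The job is handed in, with no verdict returned: pictures show the knob fully home in the notch on the empty tray's side (the feeder's right) at about -1.4 rad, and the arm never went near the cup, nippers or jar.

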